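# Spring open the blue hardware case at the shoemaker's bench

## Task

Open the hardware case with the blue lid: press down its yellow release tab so that the latch lets go and the lid springs up by itself, then push the lid with your fingertips all the way back until it stays fully open. Leave the orange-lidded case shut, do not lift, tip or shove either case along the bench, and leave everything else on the bench where it is.

Things in the scene. Friction and masses are not known exactly. Their poses are not given: they have to be found in the camera images.
- case_blue: case with the blue lid, loose, about 1.5 kg; slides or tips if pushed over 8 N. Front (tab) towards the robot, turned up to 0.35 rad. Origin: on the bench under the white tray's centre; x from front to back (hinge), z up. Steel foot 200 x 130 x 8 mm (x -120 to +80); tray 110 x 120 mm (x -55 to +55), rim 45 mm high, lid on it (shut: top 53 mm high); yellow tab in front
- blue_tab (a joint): yellow release tab of the blue case, rad: 0 rest, 0.30 fully down. Pressing its pad straight down (about 3 N, 9 mm) rocks the latch nose off the lid's lip; it lets go at about 0.2 and the tab springs back when left. The latch stands in the middle, 30 mm wide, top 60 mm above the bench, 55 to 72 mm in front of the case's origin
- blue_lid (a joint): blue lid, rad: 0 shut, 1.92 at its stop (fully open, leaning back). Latched; once the tab is pressed a spring pin lifts it in half a second to about 0.5, no further. Then it must be pushed (about 1 N at its edge, damped). Left below upright (1.57) it sinks back to 0.5; past upright it falls slowly back to its stop and stays
- blue_pad (a point): centre of the top of the blue case's yellow press pad, 37 mm above the bench at rest, 100 mm in front of the case's origin; the pad is 48 mm (case x) by 44 mm (case y), 6 mm thick
- blue_lip (a point): middle of the free front edge of the blue lid, at mid thickness; the lid is 120 mm wide, 8 mm thick, and this edge is 115 mm from the hinge line (107 mm beside the 36 mm wide lip); it rides up and back as the lid opens
- blue_hinge (a point): middle of the blue lid's hinge line, 45 mm above the bench, 55 mm behind the case's origin; the hinge line runs along the case's y and the lid's inner face lies in a plane through it
- case_orange: case with the orange lid, loose, about 1.5 kg; slides or tips if pushed over 8 N. Front (tab) towards the robot, turned up to 0.35 rad. Origin: on the bench under the white tray's centre; x from front to back (hinge), z up. Steel foot 200 x 130 x 8 mm (x -120 to +80); tray 110 x 120 mm (x -55 to +55), rim 45 mm high, lid on it (shut: top 53 mm high); yellow tab in front
- orange_tab (a joint): yellow release tab of the orange case, rad: 0 rest, 0.30 fully down. Pressing its pad straight down (about 3 N, 9 mm) rocks the latch nose off the lid's lip; it lets go at about 0.2 and the tab springs back when left. The latch stands in the middle, 30 mm wide, top 60 mm above the bench, 55 to 72 mm in front of the case's origin
- orange_lid (a joint): orange lid, rad: 0 shut, 1.92 at its stop (fully open, leaning back). Latched; once the tab is pressed a spring pin lifts it in half a second to about 0.5, no further. Then it must be pushed (about 1 N at its edge, damped). Left below upright (1.57) it sinks back to 0.5; past upright it falls slowly back to its stop and stays
- orange_pad (a point): centre of the top of the orange case's yellow press pad, 37 mm above the bench at rest, 100 mm in front of the case's origin; the pad is 48 mm (case x) by 44 mm (case y), 6 mm thick
- orange_lip (a point): middle of the free front edge of the orange lid, at mid thickness; the lid is 120 mm wide, 8 mm thick, and this edge is 115 mm from the hinge line (107 mm beside the 36 mm wide lip); it rides up and back as the lid opens
- orange_hinge (a point): middle of the orange lid's hinge line, 45 mm above the bench, 55 mm behind the case's origin; the hinge line runs along the case's y and the lid's inner face lies in a plane through it
- whetstone: grey sharpening stone 90 x 26 x 22 mm lying between the two cases; origin under its centre, x along it
- glue_jar: white glue jar with yellow cap, 72 mm across, 85 mm high, beyond the cases; origin under its centre
- lighter: black pocket lighter, 76 x 24 x 12 mm, lying beyond the cases, right of the jar; origin under its middle, x along it
- hammer: hammer lying on the robot's left; origin at its underside, x along the handle towards the head
- brush: brush lying on the robot's right; origin at its underside, x along the handle towards the bristles
- spool: copper-coloured thread spool 40 mm across, 50 mm high, standing on the right; origin under its centre
- tape_roll: clear ring 64 mm across, 20 mm high, lying on the left; origin under its centre
There are look-alikes about, which are no part of the job. What is shaped like the case_blue but purple is not meant.

How it is judged (in metres and radians):
On the way, in this order (a step that is already met when the one before it is completed fails the run):
1. the blue case's release tab is pressed while its lid is still shut (value of joint blue_tab above 0.1 rad and value of joint blue_lid below 0.06 rad).
2. the blue lid has sprung up off its latch (value of joint blue_lid above 0.35 rad), for 0.1 s.
At the end, for the whole second after the job is handed in: The blue lid is open to more than 1.75 rad (stop at 1.92) and at rest, the blue tab is back up (under 0.06 rad), the orange lid is shut (under 0.06 rad), both cases stand flat within 35 mm of where they were, and no other loose thing has moved 30 mm (value of joint blue_lid above 1.75 rad and velocity of joint blue_lid between -0.1 and 0.1 rad/s and value of joint each of blue_tab, orange_lid below 0.06 rad and distance of each of case_blue, case_orange from where it was at the start of the episode below 0.035 m and angle between each of case_blue, case_orange's own z axis and vertical below 0.03 rad and distance of each of whetstone, glue_jar, lighter, hammer, brush, spool, tape_roll from where it was at the start of the episode below 0.03 m); the robot touches nothing.
It fails at once if the orange case is opened (value of joint orange_lid above 0.15 rad).
It fails at once if a case is lifted (15 mm), tipped (0.2 rad) or shoved (more than 35 mm) (height (world z) of any of case_blue, case_orange above 0.015 m or angle between any of case_blue, case_orange's own z axis and vertical above 0.2 rad or distance of any of case_blue, case_orange from where it was at the start of the episode above 0.035 m).
It fails at once if another loose thing is moved (30 mm) or lifted (15 mm) (distance of any of whetstone, glue_jar, lighter, hammer, brush, spool, tape_roll from where it was at the start of the episode above 0.03 m or height (world z) of any of whetstone, glue_jar, lighter, hammer, brush, spool, tape_roll above 0.015 m).
It also fails if it takes over 48 s, if anything falls off the work surface, if the arm or the gripper's body presses on something with over 40 N, if the wrist force passes 120 N, or if a joint passes its speed limit or range.

## Robot

A 6-joint arm with a two-finger parallel gripper is mounted at the origin on the work surface. World frame = base frame: x ahead of the robot, y to its left, z up, the work surface at z = 0. Lengths are in mm, angles in degrees, forces in N, time in s.
With the tool pointing down it reaches from about 325 to 775 mm from the base axis. Payload 5.5 kg.
Tool frame: the origin (TCP) lies midway between the tips of the shut fingers; the grasp point (between the pads) lies 19 mm behind it; z points along the fingers, y is the line along which they close (so a half turn about z gives the same grasp; the last joint's range is limited). The gripper opens to 88 mm and grips with 3 to 60 N. Pads are 20 mm wide; open, the fingers measure 115 mm over their backs; the gripper's body (75 mm by 178 mm) begins 61 mm behind the grasp point.
Start: joints at [67.512, 5.22, 70.514, -0, 104.267, -3.249], TCP at [197.72, 566.501, 222.631] pointing down, gripper open.
Joint ranges: [-164.24, 164.24], [-49.07, 125.15], [9.68, 141.18], [-86.29, 266.29], [3.28, 154.24], [-151.56, 151.56]. Speed limits (degrees/s): [147.25, 147.25, 172.46, 180, 180, 180].

## Interface

Orientations are given as a 3x3 rotation matrix whose columns are the frame's x, y, z axes.
In Python, from workcell import r, eyes, order, spotter gives the robot as it stands.
- The arm moves only by the tool step_arm, never from a script. Its arguments are lists of equal length, an entry for each row: "gripper": the finger opening in m, from 0 to 0.0878; "slide": the shift along the tool's x, y, z in m, a list of three; "roll": the turn about the tool's z in degrees. In form: {"gripper": [gripper, ...], "slide": [[tx, ty, tz], ...], "roll": [roll, ...]}. A call has 1 to 8 rows; each row shifts and turns the commanded pose from where the row before left it, along the tool's axes as they then stand; what a row does not reach is not made up. A row lasts 1/8 s, in which the tool goes at most 62.5 mm and 10.7 degrees, less where a joint would pass 70% of its speed; a pose out of reach is approached as far as the arm can. A call is refused whole if a number of a shift passes 0.0625 or a number of a turn 10.7, either way. A call with a gripper value outside its range is refused whole. The fingers move at their own pace and stop on an object; "newtons" is the grip in N (left out, the last holds). Time passes only in rows, so rows that do not move let the fingers close. It gives the time, the measured TCP pose, the force, the opening and the grip force at its end, in the units of the state.
- r.sense(): the state, without advancing time (a new reading comes with each control period).
- eyes.grab_frame(name): name is "scene" or "top" or "wrist"; returns the picture (420x560x3 uint8, red, green, blue); there is no depth.
- eyes.get_calibration(name): a dict with "fx", "fy", "cx", "cy" (pixels), "T" (4x4, takes a point from camera to world coordinates). Camera axes: x right, y up, looking along -z (the intrinsics and any distortion apply to the point x, -y, -z); pixel columns grow to the right and rows downward; lengths in mm; the calibration is good to about 2 mm. The wrist camera is an equidistant fisheye: a pixel r from the principal point sees the ray r / f radians off the axis. A picture is of the moment at which its call begins: read the wrist's pose just before it. get_calibration takes no time and is no camera call; for the wrist camera it gives the pose at the moment of the call.
- order.sign_off(): hands the job in; it is judged then, once.
Trained networks look in the newest picture that a camera, given by its name, has taken for a name from the list of things; names that differ only in an ending like _2 or _b are one class to them, and where a whole thing is asked for, a point or a joint stands for the part that bears it (a point fixed in the world has none). Each returns a list of dicts, best first, with "score" (0 to 1); they miss things now and then, are a little off and sometimes report something else, mostly with a low value. They report only what shows in the picture. A call takes as long as a camera call. They do not tell look-alikes from the thing itself.
- spotter.look_for(name, camera): "uv" ([column, row] in pixels, amid what is visible of it).
The state is a dict: "t": time; "q": joint angles; "qd": joint speeds; "effort": joint torques, N m; "tool_pos": TCP position; "ee_rot": TCP orientation; "contact_force": force on the tool from outside, world axes, zero at the start; "ft_torque": the same for the moment, N m; "grip_width": finger opening in mm; "grasp_force": force on a finger pad.
Only numpy, scipy, OpenCV 4.12 (cv2) and the standard library are available. Lean on these libraries where they do the work, as an engineer would, in place of code of your own. Each camera call takes 0.05 s, during which the arm holds its last target. There are 200 camera calls.

## Working session

There is one attempt and no reset: what is moved stays moved. The work goes in short steps, Python scripts to look and compute and a tool call to move; the robot and the scene stay as the last step left them, time stands still between calls to the robot, and variables do not carry over. Pictures are saved under pics/ and viewed, at most 10 in all, crops included, and the job is handed in when it is done.

Besides the shell and the picture viewer there is one more tool, called as a command line: name --pt "numbers of a row" for each row, then --argument value for the rest. step_arm: Moves the arm, as the interface text tells. Its arguments: {"type":"object","properties":{"gripper":{"type":"array"},"slide":{"type":"array"},"roll":{"type":"array"},"newtons":{"type":"number"}},"required":["gripper","slide","roll"]}

```bash
mkdir -p pics; cat > h.py <<'E'
import numpy as np, cv2
from workcell import r, eyes, order, spotter
def save(n,img): cv2.imwrite('pics/'+n,cv2.cvtColor(img,cv2.COLOR_RGB2BGR))
def at_z(cal,uv,z):
    T=np.array(cal['T']); d=T[:3,:3]@np.array([(uv[0]-cal['cx'])/cal['fx'],-(uv[1]-cal['cy'])/cal['fy'],-1])
    return T[:3,3]+d*(z-T[2,3])/d[2]
def proj(cal,p):
    T=np.array(cal['T']); c=T[:3,:3].T@(np.array(p,float)-T[:3,3])
    return [cal['cx']+cal['fx']*c[0]/-c[2], cal['cy']+cal['fy']*c[1]/c[2]]
E
python3 - <<'E'
from h import *
s=r.sense(); print(s['t'],s['tool_pos'],np.round(s['ee_rot'],3).tolist())
for c in ('top','scene'):
    save(c+'1.png',eyes.grab_frame(c)); cal=eyes.get_calibration(c); print(c,{k:(np.round(v,3).tolist()) for k,v in cal.items()})
    for n,z in (('blue_pad',37),('blue_lip',49),('orange_pad',37),('case_blue',40)):
        for d in spotter.look_for(n,c)[:3]: print(n,np.round(d['uv']),round(d['score'],2),np.round(at_z(cal,d['uv'],z)))
E
```

```text
0.0 [197.61019563 566.23272489 221.5386312 ] [[-0.944, 0.33, -0.001], [0.33, 0.944, -0.002], [0.0, -0.002, -1.0]]
top {'fx': 407.757, 'fy': 407.757, 'cx': 277.206, 'cy': 212.8, 'T': [[0.008, 0.998, -0.061, 438.658], [-1.0, 0.009, 0.012, 15.075], [0.013, 0.061, 0.998, 1182.964], [0.0, 0.0, 0.0, 1.0]]}
blue_pad [190. 276.] 0.87 [331. 243.  37.]
blue_pad [209. 210.] 0.6 [515. 192.  37.]
blue_pad [135. 156.] 0.47 [665. 405.  37.]
blue_lip [208. 176.] 0.7 [608. 195.  49.]
orange_pad [361. 220.] 0.82 [ 490. -235.   37.]
orange_pad [350. 196.] 0.33 [ 559. -203.   37.]
case_blue [202. 298.] 0.8 [270. 208.  40.]
case_blue [214. 189.] 0.64 [573. 180.  40.]
scene {'fx': 422.382, 'fy': 422.382, 'cx': 283.263, 'cy': 210.094, 'T': [[0.366, -0.637, 0.678, 1224.481], [0.931, 0.252, -0.265, -256.009], [-0.002, 0.728, 0.685, 753.956], [0.0, 0.0, 0.0, 1.0]]}
blue_pad [342. 188.] 0.63 [492. 197.  37.]
blue_pad [332. 151.] 0.6 [334. 244.  37.]
blue_lip [358. 213.] 0.83 [603. 182.  49.]
blue_lip [302. 139.] 0.74 [260. 180.  49.]
blue_lip [446. 215.] 0.2 [687. 373.  49.]
orange_pad [180. 229.] 0.83 [ 486. -230.   37.]
orange_pad [197. 257.] 0.67 [ 584. -212.   37.]
case_blue [354. 219.] 0.82 [608. 169.  40.]
case_blue [310. 150.] 0.65 [308. 188.  40.]
```

View pics/top1.png

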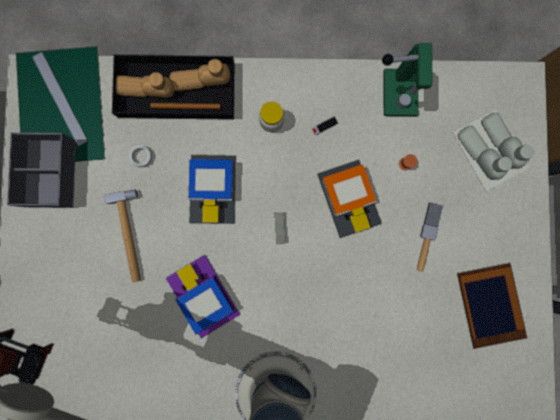

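View pics/scene1.png

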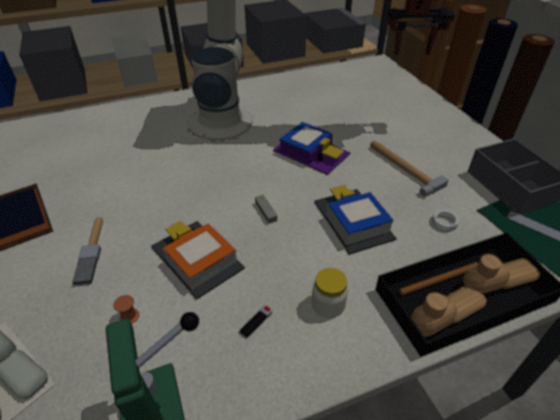

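Top view: the blue-lidded cases are the grey-footed one at (211,190) with its tab at (210,210), facing the robot, and the purple-footed one at (203,298), turned away. The orange case is at (352,198). I choose (211,190). Next I'll check it in a crop and fit its pose.

```bash
python3 - <<'E'
from h import *
from scipy.optimize import least_squares
import cv2
img=eyes.grab_frame('top'); cal=eyes.get_calibration('top'); sc=eyes.grab_frame('scene'); cs=eyes.get_calibration('scene')
def blob(img,lo,hi,box):
    hsv=cv2.cvtColor(img,cv2.COLOR_RGB2HSV); m=cv2.inRange(hsv,lo,hi); k=np.zeros_like(m); x0,y0,x1,y1=box; k[y0:y1,x0:x1]=m[y0:y1,x0:x1]
    n,l,st,c=cv2.connectedComponentsWithStats(k); i=1+np.argmax(st[1:,4]); 
    cn=max(cv2.findContours((l==i).astype('uint8'),0,2)[0],key=cv2.contourArea); return cv2.convexHull(cn),st[i]
b,st=blob(img,(100,130,60),(125,255,255),(180,145,245,235)); print('blue',st,cv2.minAreaRect(b))
y,sy=blob(img,(20,130,90),(35,255,255),(180,145,245,235)); print('yellow',sy,cv2.minAreaRect(y))
bs,st2=blob(sc,(100,130,60),(125,255,255),(315,175,410,250)); print('blue sc',st2)
def cen(c): M=cv2.moments(c); return np.array([M['m10']/M['m00'],M['m01']/M['m00']])
box=cv2.boxPoints(cv2.minAreaRect(b)); P=np.array([at_z(cal,p,53) for p in box]); print(np.round(P,1).tolist()); print('lidc',at_z(cal,cen(b),53),'lidc scene',at_z(cs,cen(bs),53),'yel',at_z(cal,cen(y),42))
out=np.hstack([cv2.resize(img[140:240,170:270],(390,390),interpolation=2),cv2.resize(sc[165:265,305:405],(390,390),interpolation=2)]); save('crop1.png',out)
E
```

```text
blue [ 189  159   44   41 1020] ((210.5, 179.0), (40.0, 43.0), 90.0)
yellow [202 200  17  23 338] ((210.0, 211.0), (22.0, 16.0), 90.0)
blue sc [329 193  63  41 912]
[[655.6, 248.6, 53.0], [656.8, 128.8, 53.0], [544.6, 127.1, 53.0], [543.5, 246.2, 53.0]]
lidc [601.22354262 187.84419509  53.        ] lidc scene [604.07518397 182.55510186  53.        ] yel [510.39834367 190.01163637  42.        ]
```

View pics/crop1.png

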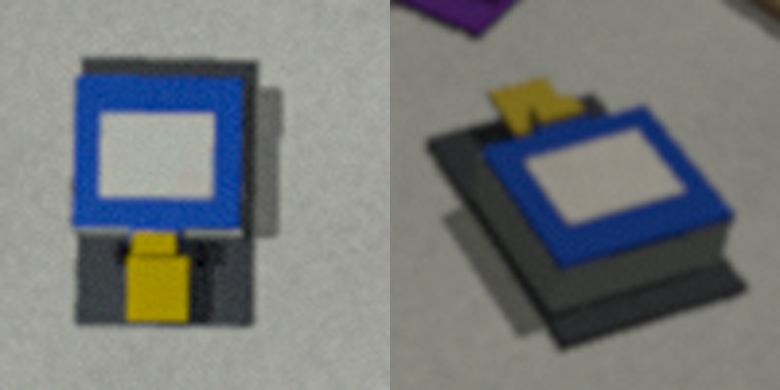

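The crop shows a grey foot, blue lid and a yellow tab facing the robot, with a yaw of about 0. Estimated origin is (601,186), pad is (501,187,37) and hinge is x≈656. I'll move above the pad with the fingers shut.

step_arm --gripper '[0, 0, 0, 0, 0, 0, 0, 0]' --pt "0 0 0" --pt "0 0 0" --pt "-0.025 -0.032 0.005" --pt "-0.025 -0.032 0.005" --pt "-0.025 -0.032 0.005" --pt "-0.025 -0.032 0.005" --pt "-0.025 -0.032 0.005" --pt "-0.025 -0.032 0.005" --roll '[-9.6, -9.6, 0, 0, 0, 0, 0, 0]'

```text
t: 1.6
tool_pos: [348.3, 373.3, 192.7]
ee_rot: [[-1.0, 0.001, 0.0], [0.001, 1.0, 0.0], [-0.0, 0.0, -1.0]]
contact_force: [0.5, 1.0, -0.1]
grip_width: 11.2
grasp_force: 0.0
```

step_arm --gripper '[0, 0, 0, 0, 0, 0, 0, 0]' --pt "-0.025 -0.032 0.01" --pt "-0.025 -0.032 0.01" --pt "-0.025 -0.032 0.01" --pt "-0.025 -0.032 0.01" --pt "-0.025 -0.032 0.01" --pt "-0.025 -0.028 0.01" --pt "0 0 0" --pt "0 0 0" --roll '[0, 0, 0, 0, 0, 0, 0, 0]'

```text
t: 2.6
tool_pos: [497.2, 186.7, 132.9]
ee_rot: [[-1.0, 0.001, -0.0], [0.001, 1.0, 0.0], [0.0, 0.0, -1.0]]
contact_force: [-0.1, -0.7, 0.4]
grip_width: 0.4
grasp_force: 0.0
```

```bash
python3 - <<'E'
from h import *
s=r.sense(); print(s['t'],s['tool_pos'],np.round(s['ee_rot'],3).tolist(),s['contact_force'],s['grip_width'])
cal=eyes.get_calibration('wrist'); w=eyes.grab_frame('wrist'); save('w1.png',w); print({k:np.round(v,2).tolist() for k,v in cal.items()})
T=np.array(cal['T'])
def wz(uv,z):
    d=np.array([uv[0]-cal['cx'],uv[1]-cal['cy']])/cal['fx']; a=np.hypot(*d); u=d/a*np.sin(a); v=T[:3,:3]@[u[0],-u[1],-np.cos(a)]; return T[:3,3]+v*(z-T[2,3])/v[2]
for n,z in (('blue_pad',37),('blue_lip',49)):
    for d in spotter.look_for(n,'wrist')[:3]: print(n,d['uv'],d['score'],wz(d['uv'],z))
hsv=cv2.cvtColor(w,cv2.COLOR_RGB2HSV)
for nm,lo,hi,z in (('yellow',(20,130,60),(35,255,255),37),('blue',(100,130,40),(125,255,255),53)):
    n,l,st,c=cv2.connectedComponentsWithStats(cv2.inRange(hsv,lo,hi)); i=1+np.argmax(st[1:,4]); cn=max(cv2.findContours((l==i).astype('uint8'),0,1)[0],key=cv2.contourArea)
    P=np.array([wz(p[0],z)[:2] for p in cn],np.float32); print(nm,st[i],cv2.minAreaRect(P),P.min(0),P.max(0))
E
```

```text
2.6 [497.17008654 186.73309712 132.88182222] [[-1.0, 0.001, -0.0], [0.001, 1.0, 0.0], [0.0, 0.0, -1.0]] [-0.09421349 -0.73420863  0.36686067] 0.4379062109359915
{'fx': 325.19, 'fy': 325.19, 'cx': 281.15, 'cy': 215.36, 'T': [[0.0, -0.96, -0.27, 423.78], [1.0, 0.0, -0.0, 187.69], [0.0, -0.27, 0.96, 294.88], [0.0, 0.0, 0.0, 1.0]]}
blue_pad [359.3, 26.6] 0.94 [338.60098183 250.51493849  37.        ]
blue_pad [284.5, 222.1] 0.55 [501.52475892 190.58437929  37.        ]
blue_lip [303.8, 271.7] 0.8 [541.23383146 206.70979157  49.        ]
yellow [ 258  197   53   74 2761] ((512.7655029296875, 190.3709716796875), (65.06507873535156, 43.78192901611328), 0.00017205301264766604) [480.23288 168.47998] [545.298   212.26195]
blue [306 277  48   8 338] ((547.87646484375, 228.51947021484375), (40.46402359008789, 6.631175518035889), 88.8466567993164) [544.23083 208.35675] [551.2512  248.69644]
```

View pics/w1.png

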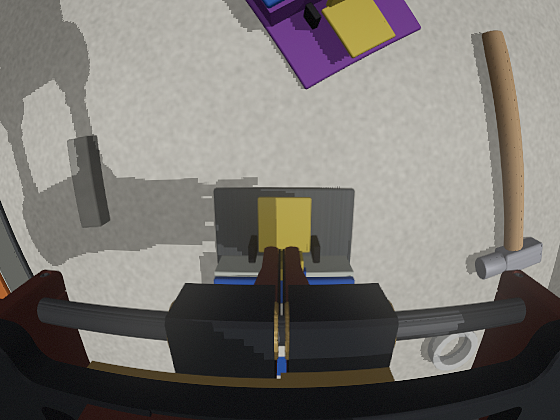

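The wrist view shows the tips over the yellow pad, which spans y 168–212 with its front edge at x 480. That puts the case at about (604,190), hinge x≈659. I'll go down.

step_arm --gripper '[0, 0, 0, 0, 0]' --pt "-0.001 0.003 0.03" --pt "0 0 0.03" --pt "0 0 0.025" --pt "0 0 0.004" --pt "0 0 0" --roll '[0, 0, 0, 0, 0]'

```text
t: 3.38
tool_pos: [498.6, 189.9, 44.5]
ee_rot: [[-1.0, -0.0, 0.001], [-0.0, 1.0, 0.0], [-0.001, 0.0, -1.0]]
contact_force: [0.1, 0.0, 0.1]
grip_width: 0.2
grasp_force: 0.0
```

step_arm --gripper '[0, 0, 0, 0]' --pt "0 0 0.003" --pt "0 0 0.003" --pt "0 0 0.003" --pt "0 0 0.002" --roll '[0, 0, 0, 0]'

```text
t: 3.88
tool_pos: [498.3, 189.4, 33.0]
ee_rot: [[-1.0, 0.001, -0.0], [0.001, 1.0, 0.0], [0.0, 0.0, -1.0]]
contact_force: [-3.5, -0.0, 4.6]
grip_width: 0.5
grasp_force: 2.3
```

step_arm --gripper '[0, 0, 0, 0, 0]' --pt "0 0 0.002" --pt "0 0 0.002" --pt "0 0 0.002" --pt "0 0 0.001" --pt "0 0 0" --roll '[0, 0, 0, 0, 0]'

```text
t: 4.5
tool_pos: [498.4, 189.6, 29.5]
ee_rot: [[-1.0, 0.0, 0.001], [0.0, 1.0, 0.001], [-0.001, 0.001, -1.0]]
contact_force: [-14.1, -2.3, 22.7]
grip_width: 0.7
grasp_force: 13.2
```

```bash
python3 - <<'E'
from h import *
s=r.sense(); print(s['t'],s['tool_pos'],s['contact_force'])
a=eyes.grab_frame('scene'); b=eyes.grab_frame('top'); cal=eyes.get_calibration('scene')
save('s2.png',np.hstack([cv2.resize(a[130:270,290:430],(390,390)),cv2.resize(b[140:240,170:270],(390,390))]))
E
```

```text
4.5 [498.36596341 189.56298647  29.52274825] [-14.07902074  -2.27536601  22.67903894]
```

View pics/s2.png

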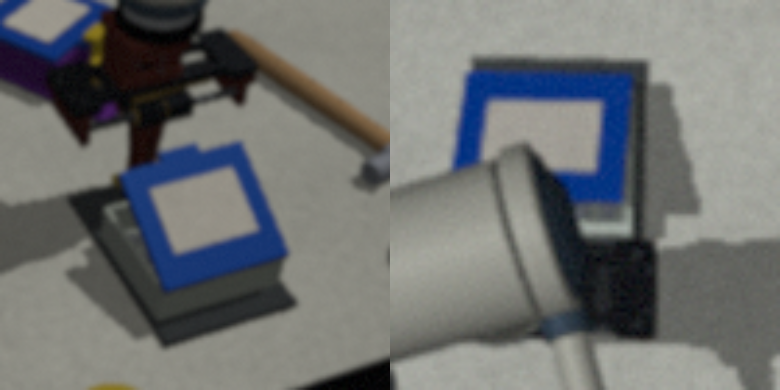

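The left panel shows the lid sprung up to about 0.5. I'll release the tab, go up to z≈80, then push the lid edge back while rising.

step_arm --gripper '[0, 0, 0, 0, 0]' --pt "0 0 -0.01" --pt "0 0 -0.02" --pt "0 0 -0.02" --pt "-0.015 0 0" --pt "-0.015 0 0" --roll '[0, 0, 0, 0, 0]'

```text
t: 5.22
tool_pos: [529.5, 189.4, 77.2]
ee_rot: [[-1.0, 0.001, 0.002], [0.001, 1.0, 0.0], [-0.002, 0.0, -1.0]]
contact_force: [0.5, -0.1, 0.1]
grip_width: 0.4
grasp_force: 0.0
```

step_arm --gripper '[0, 0, 0, 0, 0, 0]' --pt "-0.008 0 0" --pt "-0.008 0 0" --pt "-0.008 0 -0.001" --pt "-0.008 0 -0.004" --pt "-0.008 0 -0.006" --pt "-0.006 0 -0.005" --roll '[0, 0, 0, 0, 0, 0]'

```text
t: 5.98
tool_pos: [572.0, 189.7, 93.2]
ee_rot: [[-1.0, -0.0, -0.006], [-0.0, 1.0, 0.0], [0.006, 0.0, -1.0]]
contact_force: [-16.7, -0.1, 12.6]
grip_width: 0.3
grasp_force: 16.3
```

```bash
python3 - <<'E'
from h import *
a=eyes.grab_frame('scene'); w=eyes.grab_frame('wrist'); s=r.sense(); print(s['t'],s['tool_pos'],s['contact_force'])
save('s3.png',np.hstack([cv2.resize(a[130:270,290:430],(400,400),interpolation=2),cv2.resize(w[120:400,140:420],(400,400))]))
E
```

```text
6.075 [572.85602448 189.77614808  94.04193384] [-12.97583799  -0.23829294  10.59514772]
```

View pics/s3.png

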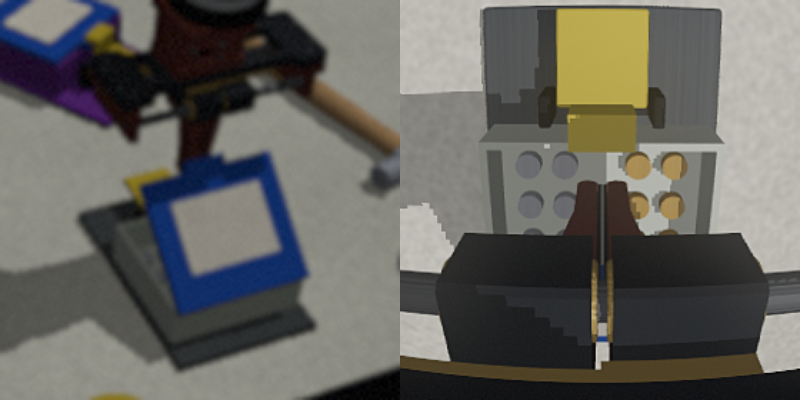

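The lid is moving (~0.75), but the edge slides up along the finger and friction is high. I'll follow the edge's arc more slowly.

step_arm --gripper '[0, 0, 0, 0, 0, 0, 0, 0]' --pt "0 0 -0.004" --pt "-0.002 0 -0.003" --pt "-0.003 0 -0.003" --pt "-0.003 0 -0.003" --pt "-0.003 0 -0.003" --pt "-0.003 0 -0.003" --pt "-0.003 0 -0.003" --pt "-0.003 0 -0.003" --roll '[0, 0, 0, 0, 0, 0, 0, 0]'

```text
t: 7.08
tool_pos: [594.8, 188.8, 116.4]
ee_rot: [[-1.0, 0.001, -0.0], [0.001, 1.0, -0.001], [0.0, -0.001, -1.0]]
contact_force: [-0.1, 0.7, -0.1]
grip_width: 0.3
grasp_force: 0.1
```

step_arm --gripper '[0, 0, 0, 0, 0, 0, 0, 0]' --pt "-0.004 0 -0.002" --pt "-0.004 0 -0.002" --pt "-0.004 0 -0.002" --pt "-0.004 0 -0.002" --pt "-0.004 0 -0.001" --pt "-0.004 0 -0.001" --pt "-0.004 0 -0.001" --pt "-0.004 0 -0.001" --roll '[0, 0, 0, 0, 0, 0, 0, 0]'

```text
t: 8.07
tool_pos: [626.7, 189.2, 128.6]
ee_rot: [[-1.0, 0.001, -0.0], [0.001, 1.0, -0.0], [0.0, -0.0, -1.0]]
contact_force: [0.4, 0.2, 0.6]
grip_width: 0.3
grasp_force: 0.1
```

```bash
python3 - <<'E'
from h import *
a=eyes.grab_frame('scene'); w=eyes.grab_frame('wrist'); s=r.sense(); print(s['t'],s['tool_pos'],s['contact_force'])
save('s4.png',np.hstack([cv2.resize(a[110:250,280:420],(400,400),interpolation=2),cv2.resize(w[120:400,140:420],(400,400))]))
E
```

```text
8.175 [626.85117883 189.15154872 128.59893259] [0.59513915 0.11037154 0.53000765]
```

View pics/s4.png

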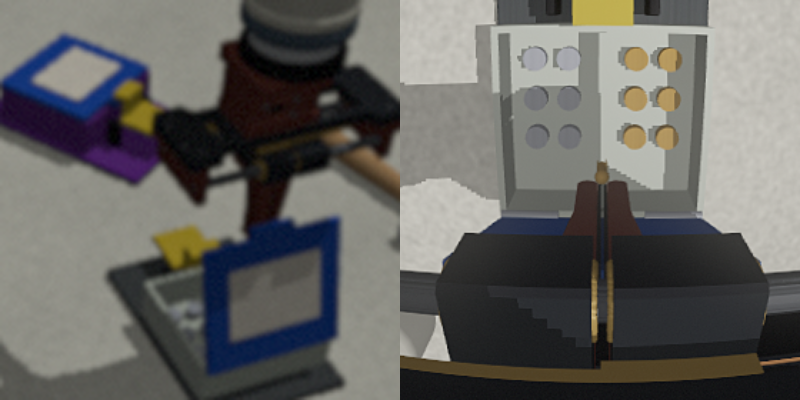

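The lid is nearly upright (~1.3), with the tips on its inner face. I'll continue past upright and then back off.

step_arm --gripper '[0, 0, 0, 0, 0, 0, 0, 0]' --pt "-0.005 0 0" --pt "-0.005 0 0" --pt "-0.005 0 0" --pt "-0.005 0 0" --pt "-0.005 0 0" --pt "-0.005 0 0" --pt "-0.005 0 0" --pt "-0.005 0 0" --roll '[0, 0, 0, 0, 0, 0, 0, 0]'

```text
t: 9.18
tool_pos: [666.8, 189.2, 128.6]
ee_rot: [[-1.0, 0.001, -0.0], [0.001, 1.0, 0.0], [0.0, 0.0, -1.0]]
contact_force: [-0.3, 0.3, -0.7]
grip_width: 0.3
grasp_force: 0.0
```

step_arm --gripper '[0, 0, 0, 0, 0, 0]' --pt "-0.003 0 0" --pt "0 0 0" --pt "0.02 0 -0.01" --pt "0.04 0 -0.03" --pt "0.05 0 -0.03" --pt "0.05 0 -0.03" --roll '[0, 0, 0, 0, 0, 0]'

```text
t: 9.93
tool_pos: [507.8, 189.2, 229.6]
ee_rot: [[-1.0, 0.001, 0.0], [0.001, 1.0, 0.0], [-0.0, 0.0, -1.0]]
contact_force: [0.6, -0.0, 0.4]
grip_width: 0.4
grasp_force: 0.0
```

step_arm --gripper '[0, 0, 0, 0, 0, 0, 0, 0]' --pt "0.04 0 -0.02" --pt "0 0 0" --pt "0 0 0" --pt "0 0 0" --pt "0 0 0" --pt "0 0 0" --pt "0 0 0" --pt "0 0 0" --roll '[0, 0, 0, 0, 0, 0, 0, 0]'

```text
t: 10.92
tool_pos: [469.5, 189.3, 248.6]
ee_rot: [[-1.0, 0.001, -0.0], [0.001, 1.0, -0.0], [0.0, -0.0, -1.0]]
contact_force: [-0.2, -0.1, -0.2]
grip_width: 0.2
grasp_force: 0.0
```

```bash
python3 - <<'E'
from h import *
a=eyes.grab_frame('scene'); w=eyes.grab_frame('top'); s=r.sense(); print(s['t'],s['tool_pos'],s['contact_force'])
save('s5.png',np.hstack([cv2.resize(a[110:250,280:420],(390,390),interpolation=2),cv2.resize(w[120:260,150:290],(390,390),interpolation=2)]))
E
```

```text
11.025 [469.4834511  189.30497111 248.66528654] [ 0.30018245 -0.10734622 -0.2749512 ]
```

View pics/s5.png

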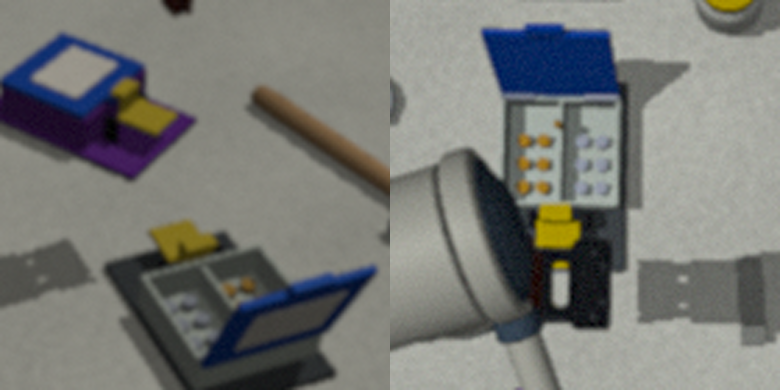

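The lid is leaning fully back, the tab is up and the robot is clear. The foot's edges moved about 5 px (~15 mm), inside the 35 mm limit. I'll let it settle and compare a second later.

step_arm --gripper '[0, 0, 0, 0, 0, 0, 0, 0]' --pt "0 0 0" --pt "0 0 0" --pt "0 0 0" --pt "0 0 0" --pt "0 0 0" --pt "0 0 0" --pt "0 0 0" --pt "0 0 0" --roll '[0, 0, 0, 0, 0, 0, 0, 0]'

```text
t: 12.02
tool_pos: [469.5, 189.3, 248.6]
ee_rot: [[-1.0, 0.001, -0.0], [0.001, 1.0, -0.0], [0.0, -0.0, -1.0]]
contact_force: [0.1, 0.1, 0.2]
grip_width: 0.6
grasp_force: 0.0
```

```bash
python3 - <<'E'
from h import *
c=eyes.get_calibration('top'); t0=cv2.cvtColor(cv2.imread('pics/top1.png'),cv2.COLOR_BGR2RGB)
def lid(im):
    m=cv2.inRange(cv2.cvtColor(im,cv2.COLOR_RGB2HSV),(100,130,40),(125,255,255))[120:235,180:245]; ys,xs=np.where(m); return len(ys),ys.min()+120,ys.max()+120
a=eyes.grab_frame('top'); print(lid(a))
# foot's back right strip (dark) position by template shift of right part of case
tp=t0[150:195,226:244]; res=cv2.matchTemplate(a[130:215,215:255],tp,cv2.TM_CCOEFF_NORMED); print('shift',cv2.minMaxLoc(res)[1:4:2],'expected (11,20) if still')
for th in (1.6,1.75,1.92):
    print(th,[np.round(proj(c,[674-115*np.cos(th),189,45+115*np.sin(th)]),1).tolist()])
for i in range(20): pass
b=eyes.grab_frame('top'); print(lid(b))
E
```

```text
(999, np.int64(129), np.int64(214))
shift (0.5509508848190308, (12, 0)) expected (11,20) if still
1.6 [[204.2, 142.6]]
1.75 [[204.4, 136.1]]
1.92 [[204.9, 129.3]]
(1000, np.int64(129), np.int64(234))
```

The lid edge is at row 129, matching the 1.92 rad stop, and it isn't moving. Handing in.

```bash
python3 -c "
from workcell import order
print(order.sign_off())"
```

```text
the job is handed in; nothing more can be done
None
```

The blue case is unlatched with its lid resting at its fully open stop, the tab is back up, and the job is handed in at about 12 s; the push shoved the case roughly 15 mm by camera estimate (limit 35 mm), contact briefly reached about 17 N on the lid and 23 N down on the tab, I did not separately re-check the other objects, and sign-off gave no verdict.

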